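# Centre a slipped microscope stage with a tapered plug

## Robot

A 6-joint arm with a two-finger parallel gripper is mounted at the origin on the work surface. World frame = base frame: x ahead of the robot, y to its left, z up, the work surface at z = 0. Lengths are in mm, angles in degrees, forces in N, time in s.
With the tool pointing down it reaches from about 300 to 850 mm from the base axis. Payload 4.2 kg.
Tool frame: the origin (TCP) lies on the mounting face of the last link; the fingertips stand 191 mm ahead of it and the grasp point (between the pads) lies 172 mm ahead of it; z points along the fingers, y is the direction in which the jaws open and shut (so a half turn about z gives the same grasp; the last joint's range is limited). The gripper opens to 91 mm and grips with 3 to 60 N. Pads are 32 mm wide; open, the fingers measure 118 mm over their backs; the gripper's body (76 mm by 178 mm) begins 60 mm behind the grasp point.
Start: joints at [75.802, 18.312, 89.639, -0, 72.044, -1.146], TCP at [129.852, 560.144, 404.776] pointing down, gripper open.
Joint ranges: [-177.97, 177.97], [-48.28, 115.42], [12.27, 149.76], [-77.06, 257.06], [2.81, 150.46], [-146.56, 146.56]. Speed limits (degrees/s): [147.25, 147.25, 180, 180, 180, 180].

## Interface

Orientations are given as [roll, pitch, yaw] about the fixed x, y, z axes, in that order (R = Rz(yaw) Ry(pitch) Rx(roll)).
In Python, from workcell import env gives the robot as it stands.
- The arm moves only by the shell command python3 -m handwheel 'ROWS' [FORCE]. ROWS is JSON, a list of rows, each an object with "gripper": the opening in per cent of the stroke, from 0 (shut) to 100 (fully open); "travel": the shift along the tool's x, y, z in m, a list of three; "twist": the turn about the tool's z in rad. In form: [{"gripper": gripper, "travel": [x, y, z], "twist": twist}, ...]. A call has 1 to 5 rows; each row shifts and turns the commanded pose from where the row before left it, along the tool's axes as they then stand; what a row does not reach is not made up. A row lasts 1/12 s, in which the tool goes at most 41.7 mm and 7.16 degrees, less where a joint would pass 70% of its speed; a pose out of reach is approached as far as the arm can. A call with a gripper value outside its range is refused whole. The fingers move at their own pace and stop on an object; FORCE is the grip in N (left out, the last holds). Time passes only in rows, so rows that do not move let the fingers close. It gives the time, the measured TCP pose, the force and the opening at its end, in the units of the state.
- env.state(): the state, without advancing time (a new reading comes with each control period).
- env.grab_frame(name): name is "scene" or "top" or "wrist"; returns a dict with "frame" (384x512x3 uint8, red, green, blue), "intrinsics" (3x3 intrinsics, pixels), "extrinsics" (4x4, takes a point from camera to world coordinates). Camera axes: x right, y down, z forward; pixel columns grow to the right and rows downward; lengths in mm; the calibration is good to about 2 mm. The wrist camera is an equidistant fisheye: a pixel r from the principal point sees the ray r / f radians off the axis. A picture is of the moment at which its call begins. There is no depth.
- env.job_done(): hands the job in, once; it reports no verdict.
Trained networks look in the newest picture that a camera, given by its name, has taken for a name from the list of things; names that differ only in an ending like _2 or _b are one class to them, and where a whole thing is asked for, a point or a joint stands for the part that bears it (a point fixed in the world has none). Each returns a list of dicts, best first, with "confidence" (0 to 1); they miss things now and then, are a little off and sometimes report something else, mostly with a low value. They report only what shows in the picture. A call takes as long as a camera call. They do not tell look-alikes from the thing itself.
- env.trace(camera, thing): "pixels" (384x512 bool, what is visible of it) and "uv" ([column, row] in pixels, amid what is visible of it).
- env.pinpoint(camera, thing): "uv" ([column, row] in pixels: a listed point, or the origin of a listed thing).
The state is a dict: "time_s": time; "qpos": joint angles; "qvel": joint speeds; "effort": joint torques, N m; "ee_pos": TCP position; "ee_rot": TCP orientation; "force": force on the tool from outside, world axes, zero at the start; "torque": the same for the moment, N m; "gripper_width": finger opening in mm.
Only numpy, scipy, OpenCV 4.12 (cv2) and the standard library are available. Lean on these libraries where they do the work, as an engineer would, in place of code of your own. Each camera call takes 0.05 s, during which the arm holds its last target. There are 200 camera calls.

## Task

The microscope's dark stage plate has slipped sideways on its carrier, so its round hole no longer lines up with the bore beneath. Take the tapered centring plug out of the plug rack (the one whose shank narrows to a small tip) and drive it straight down through both holes until its collar lies flat on the stage, so that the taper pulls the stage into line. Let the plug do the work - do not push the stage with the gripper - then let go and leave the plug standing there.

Things in the scene. Friction and masses are not known exactly. Their poses are not given: they have to be found in the camera images.
- plug_grip (a point): Tapered plug, bare steel, 0.27-0.5 kg, hung tip down by its collar in the rack. Round head 30 mm across, 50 high; collar 52 across, 6 thick; below it a 77 mm shank: 36 mm across for 22 mm, then tapering for 55 mm to a 6 mm tip. Point: middle of the head, on the axis, 31 mm above the collar's underside, 108 mm above the tip. z up; at the start x runs across the rack's row, y along it.
- stage: Stage plate, dark steel, 170 mm (x) by 140 (y) by 12 thick, with a 39 mm round hole in its middle and a thin slide clip (5 mm high) along one edge. It lies on the fixed carrier and slides, level, along its own y only, against some 3 N of friction; it starts 6 to 10 mm off the bore. Origin: centre of the hole at the plate's top face, 96 mm above the table; z up.
- bore (a point): Vertical round bore, 39 mm across, in the fixed carrier under the stage; from its mouth it is clear for 74 mm down, enough for the whole shank. Point: centre of its mouth in the carrier's top face, which is the stage's underside, 12 mm below the stage's top. Axes as the stage's. With the plug home, its collar's underside is 12 mm above this point.
- rack: Fixed open aluminium rack, 270 mm (y) by 85 (x), top 100 mm above the table. Origin: under its centre. Its three places, 85 mm apart in a row along y, hold three steel plugs in any order: the tapered one, one with a square head and a straight 36 mm shank, and one with a smaller round head (20 mm across, 30 high) and a thin straight 16 mm shank. The last two are not wanted.
Mind the look-alikes: they are no part of the job. What is shaped like the part that bears plug_grip but turquoise is not meant.

How it is judged (in metres and radians):
At the end, for the whole second after the job is handed in: The tapered plug stands upright (within 7 degrees) in both holes, on the bore's axis within 8 mm, with its collar down on the stage (within 4 mm), and the stage's hole is within 4.5 mm of the bore's axis (horizontal distance between plug_grip and bore below 0.008 m and z of plug_grip in the frame of bore between 0.038 and 0.047 m and angle between plug_grip's own z axis and vertical below 0.12 rad and horizontal distance between stage and bore below 0.0045 m); the robot touches nothing.
It fails at once if the fingers push on the stage itself with more than 3 N (contact force between the fingers and stage above 3 N).
It also fails if it takes over 48 s, if anything falls off the work surface, if the arm or the gripper's body presses on something with over 40 N, if the wrist force passes 120 N, or if a joint passes its speed limit or range.

## Working session

There is one attempt and no reset: what is moved stays moved. The work goes in short steps, Python scripts to look and compute and a shell command to move; the robot and the scene stay as the last step left them, time stands still between calls to the robot, and variables do not carry over. Pictures are saved under pics/ and viewed, about 8 in all and at most 12, crops included, and the job is handed in when it is done.

```bash
mkdir -p pics; ls
cat > h.py <<'E'
import numpy as np, cv2
from workcell import env
def ray(f,uv,fish=False):
    K=np.array(f["intrinsics"]);T=np.array(f["extrinsics"])
    x=(uv[0]-K[0,2])/K[0,0];y=(uv[1]-K[1,2])/K[1,1]
    if fish:
        r=np.hypot(x,y); d=np.array([x/r*np.sin(r),y/r*np.sin(r),np.cos(r)]) if r>1e-9 else np.array([0,0,1.])
    else: d=np.array([x,y,1.])
    return T[:3,3],T[:3,:3]@d
def atz(f,uv,z,fish=False):
    o,d=ray(f,uv,fish); return o+d*(z-o[2])/d[2]
def save(f,name): cv2.imwrite("pics/"+name,cv2.cvtColor(f["frame"],cv2.COLOR_RGB2BGR))
E
python3 - <<'E'
from h import *
s=env.state();print(s)
ims=[]
for c in["scene","top","wrist"]:
    f=env.grab_frame(c);ims.append(f["frame"]);print(c,np.round(f["extrinsics"],3).tolist(),np.round(f["intrinsics"],1).tolist())
    save(f,c+"0.png")
    for t,z in[("plug_grip",125),("stage",96),("bore",84),("rack",0)]:
        for p in env.pinpoint(c,t)[:4]: print(c,t,p["confidence"],np.round(p["uv"],1),np.round(atz(f,p["uv"],z,c=="wrist"),1))
E
```

```text
pics
{'time_s': 0.0, 'qpos': array([ 7.58021086e+01,  1.83518696e+01,  8.97081957e+01, -1.19095694e-03,
        7.20451971e+01, -1.14743841e+00]), 'qvel': array([ 0.01456939,  0.04398228, -0.00187531, -0.09508085,  0.01051694,
       -0.10020096]), 'effort': array([ 3.16038087e-03, -4.12468064e+01, -2.31972510e+01,  7.31675536e-02,
        4.57328826e-02, -1.60888094e-04]), 'ee_pos': array([129.81319623, 559.971259  , 403.90556517]), 'ee_rot': array([-1.79894736e+02, -9.75850194e-04,  1.66949914e+02]), 'force': array([-0.21539198, -0.35957512, -0.47047851]), 'torque': array([-0.01782584,  0.02166651, -0.02063384]), 'gripper_width': 91.01593912878009}
scene [[0.51, 0.646, -0.569, 1041.112], [0.86, -0.388, 0.331, -255.758], [-0.007, -0.658, -0.753, 788.018], [0.0, 0.0, 0.0, 1.0]] [[475.8, 0.0, 257.1], [0.0, 475.8, 196.4], [0.0, 0.0, 1.0]]
scene plug_grip 0.93 [251.5 235.3] [612.3 -18.1 125. ]
scene plug_grip 0.63 [304.2 136.8] [449.6 203.2 125. ]
scene plug_grip 0.58 [269.3 150.2] [446.5 120.  125. ]
scene plug_grip 0.57 [301.4 182.8] [554.3 125.1 125. ]
scene stage 0.58 [156.8 259.8] [ 554.6 -175.    96. ]
scene bore 0.75 [157.2 266.6] [ 559.6 -178.5   84. ]
scene rack 0.74 [334.1 215.5] [576.6 203.2   0. ]
top [[0.029, -0.981, 0.191, 387.055], [-0.999, -0.022, 0.04, 17.994], [-0.035, -0.192, -0.981, 793.957], [0.0, 0.0, 0.0, 1.0]] [[363.1, 0.0, 250.6], [0.0, 363.1, 195.0], [0.0, 0.0, 1.0]]
top plug_grip 0.97 [161.3 239.7] [429.5 208.4 125. ]
top plug_grip 0.93 [213.6 171.6] [561.3 117.6 125. ]
top plug_grip 0.92 [280.5 151.7] [603.2  -9.4 125. ]
top stage 0.64 [363.7 180.8] [ 556.1 -173.4   96. ]
top bore 0.7 [366.7 181.7] [ 557.3 -182.5   84. ]
top rack 0.59 [184.7 181.5] [569.5 200.7   0. ]
wrist [[0.226, 0.935, 0.273, 52.244], [0.974, -0.216, -0.064, 578.829], [-0.001, 0.28, -0.96, 384.21], [0.0, 0.0, 0.0, 1.0]] [[297.3, 0.0, 253.4], [0.0, 297.3, 195.5], [0.0, 0.0, 1.0]]
```

Run:
```python
import cv2,numpy as np
a=cv2.imread("pics/scene0.png");b=cv2.imread("pics/top0.png")
cv2.imwrite("pics/s1.png",cv2.resize(a[90:340,90:420],None,fx=2.4,fy=2.4,interpolation=cv2.INTER_CUBIC))
cv2.imwrite("pics/t1.png",cv2.resize(b[90:330,110:440],None,fx=2.4,fy=2.4,interpolation=cv2.INTER_CUBIC))
```

```text
(no output)
```

View pics/s1.png

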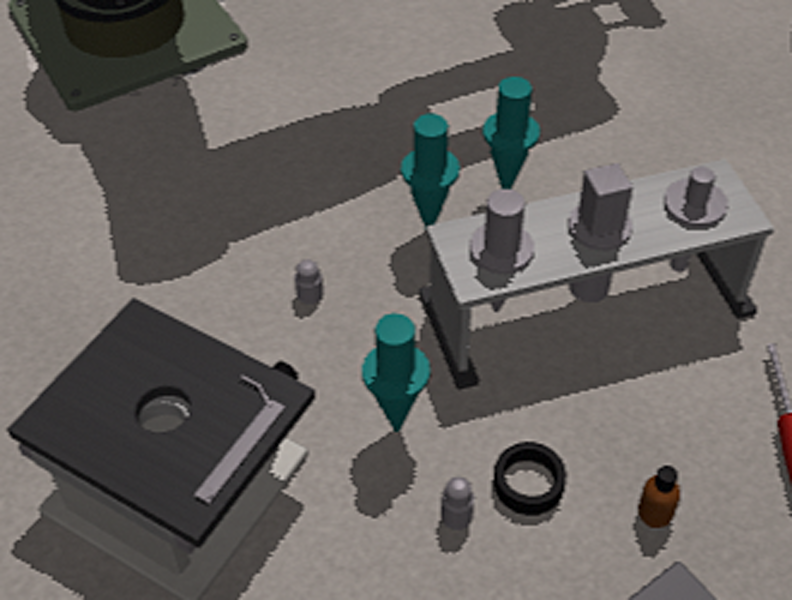

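View pics/t1.png

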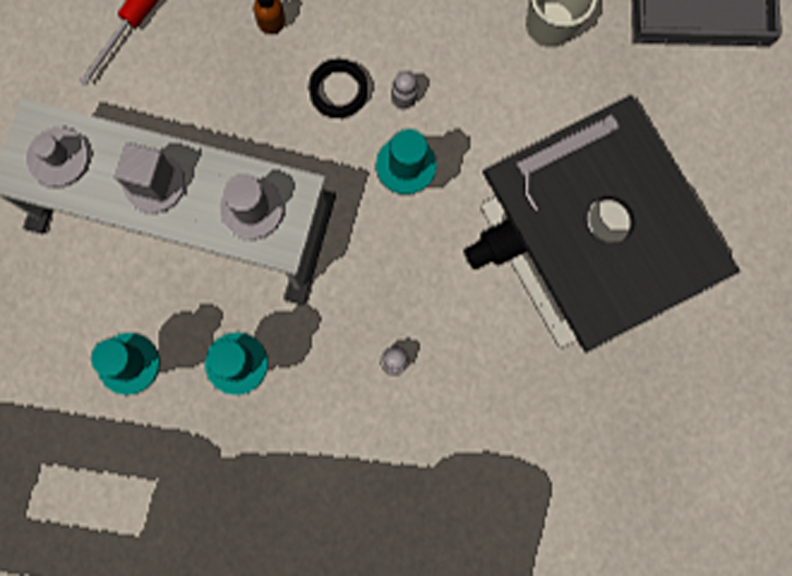

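Scene/top candidates: three turquoise plugs standing on the table (scene 256,235 / 304,137 / 269,150), which are look-alikes, and three steel plugs in the rack. In the rack, the near end at scene (301,183), top (214,172) has a round head and a narrowing shank, so this is the one. The middle place has the square head and the far one the small round head.

```bash
cat >> h.py <<'E'
from scipy.spatial.transform import Rotation as Ro
def tri(rs):
    A=np.zeros((3,3));b=np.zeros(3)
    for o,d in rs:
        d=d/np.linalg.norm(d);P=np.eye(3)-np.outer(d,d);A+=P;b+=P@o
    p=np.linalg.solve(A,b);return p,[np.linalg.norm(np.cross(d/np.linalg.norm(d),p-o)) for o,d in rs]
def go(target,jaw=None):
    """tool-frame shift (m) bringing grasp point to target(mm); jaw = wanted world angle (deg) of tool y"""
    s=env.state();R=Ro.from_euler("xyz",s["ee_rot"],degrees=True).as_matrix()
    g=s["ee_pos"]+R[:,2]*172
    print("t",round(s["time_s"],2),"grasp",np.round(g,1),"rot",np.round(s["ee_rot"],2),"w",round(s["gripper_width"],1),"F",np.round(s["force"],1))
    print("travel m",np.round(R.T@(np.array(target)-g)/1000,4))
    if jaw is not None:
        a=np.degrees(np.arctan2(R[1,1],R[0,1]));e=(a-jaw+90)%180-90;print("twist rad",round(np.radians(e),4))
E
python3 - <<'E'
from h import *
S=env.grab_frame("scene");T=env.grab_frame("top")
def near(c,t,uv): return min(env.pinpoint(c,t),key=lambda p:np.hypot(*(np.array(p["uv"])-uv)))["uv"]
for t,a,b in[("plug_grip",(301,183),(214,172)),("stage",(157,260),(364,181)),("bore",(157,267),(367,182))]:
    u,v=near("scene",t,a),near("top",t,b);print(t,np.round(u,1),np.round(v,1),[np.round(x,1) for x in tri([ray(S,u),ray(T,v)])])
    z={"plug_grip":131,"stage":96,"bore":84}[t];print(atz(S,u,z).round(1),atz(T,v,z).round(1))
# rack row direction / stage corners from top crop
c=lambda x,y:(110+x/2.4,90+y/2.4)
a=atz(T,c(57,157),106);b=atz(T,c(252,206),106);print("row",np.degrees(np.arctan2(*(a-b)[1::-1])),np.linalg.norm(a-b))
P=[atz(T,c(*q),96) for q in[(632,95),(738,268),(587,350),(484,170)]]
print("corners",np.round(P,1).tolist(),"ctr",np.mean(P,0).round(1))
for i in range(4):
    d=P[(i+1)%4]-P[i];print(np.linalg.norm(d).round(1),np.degrees(np.arctan2(d[1],d[0])).round(1))
go([556,122,200],-14.5)
E
```

```text
plug_grip [299.  182.4] [214.4 175.5] [array([553.7, 117.2, 129.1]), array([2.3, 2.3])]
[555.6 118.4 131. ] [552.2 114.8 131. ]
stage [157.5 264.9] [361.2 179.9] [array([ 559.3, -174.2,   85.8]), array([3., 3.])]
[ 564.9 -178.    96. ] [ 557.8 -168.6   96. ]
bore [156.  267.4] [364. 181.] [array([ 558.8, -179.4,   81.2]), array([1.4, 1.4])]
[ 560.1 -180.9   84. ] [ 558.6 -177.3   84. ]
row 76.79634747364858 169.47152594860916
corners [[662.1, -195.7, 96.0], [517.0, -274.4, 96.0], [448.4, -153.0, 96.0], [594.7, -72.5, 96.0]] ctr [ 555.5 -173.9   96. ]
165.1 -151.5
139.4 119.5
167.1 28.8
140.4 -61.3
t 1.15 grasp [129.9 560.2 232.8] rot [179.99   0.   166.95] w 91.0 F [-0.4 -0.   0.8]
travel m [-0.5141 -0.3306  0.0328]
twist rad -1.5456
```

```bash
H="python3 -m handwheel"
for i in 1 2 3; do $H '[{"gripper":100,"travel":[-0.032,-0.0207,0],"twist":0},{"gripper":100,"travel":[-0.032,-0.0207,0],"twist":0},{"gripper":100,"travel":[-0.032,-0.0207,0],"twist":0},{"gripper":100,"travel":[-0.032,-0.0207,0],"twist":0},{"gripper":100,"travel":[-0.032,-0.0207,0],"twist":0}]' >/dev/null; done
for i in 1 2 3; do $H '[{"gripper":100,"travel":[0,0,0],"twist":0.105},{"gripper":100,"travel":[0,0,0],"twist":0.105},{"gripper":100,"travel":[0,0,0],"twist":0.105},{"gripper":100,"travel":[0,0,0],"twist":0.105},{"gripper":100,"travel":[0,0,0],"twist":0.105}]'; done | tail -1
python3 - <<'E'
from h import *
f=env.grab_frame("wrist");save(f,"w1.png")
for p in env.pinpoint("wrist","plug_grip")[:4]:print(p,atz(f,p["uv"],131,True))
go([553.7,117.2,200],-13.2); print(env.state()["qpos"])
E
```

```text
gripper_width: 91.1
{'uv': [229.4, 82.8], 'confidence': 0.94} [531.8099171  255.31374714 131.        ]
{'uv': [294.3, 227.4], 'confidence': 0.8} [557.86654183 116.23513718 131.        ]
{'uv': [223.8, 279.8], 'confidence': 0.71} [478.82434046  76.51327597 131.        ]
{'uv': [275.8, 312.7], 'confidence': 0.55} [520.90567941  22.49946016 131.        ]
t 3.75 grasp [527.3 149.3 232.8] rot [ 1.800e+02 -1.000e-02  7.672e+01] w 91.5 F [ 1.1 -0.4 -1.2]
travel m [-0.0252  0.033   0.0328]
twist rad -0.0013
[1.46032285e+01 1.58820605e+01 9.31588904e+01 7.39413072e-03
 7.09523012e+01 2.78776612e+01]
```

View pics/w1.png

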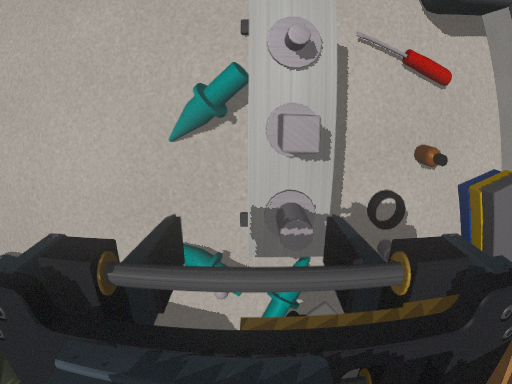

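The wanted round head sits at (294,227), at the gripper's end of the rack; the square one is at (300,133) and the small one at (298,38). Moving over it and taking a second measurement.

```bash
H="python3 -m handwheel"
$H '[{"gripper":100,"travel":[-0.026,0.034,0],"twist":0},{"gripper":100,"travel":[0,0,0.032],"twist":0},{"gripper":100,"travel":[0,0,0],"twist":0},{"gripper":100,"travel":[0,0,0],"twist":0}]' | tail -1
python3 - <<'E'
from h import *
f=env.grab_frame("wrist");save(f,"w2.png")
for p in env.pinpoint("wrist","plug_grip")[:3]:print(p,atz(f,p["uv"],131,True))
t=env.trace("wrist","plug_grip")
for q in t[:3]:print(q["confidence"],q["uv"])
go([555.5,116.8,131],-13.2)
E
```

```text
gripper_width: 91.1
{'uv': [197.7, 56.7], 'confidence': 0.97} [539.83160849 244.60308667 131.        ]
{'uv': [258.3, 207.3], 'confidence': 0.79} [556.90119157 121.79030377 131.        ]
{'uv': [253.3, 313.8], 'confidence': 0.71} [529.09514371  20.44425384 131.        ]
0.98 [257.4, 202.4]
0.94 [177.0, 77.3]
0.89 [265.6, 299.2]
t 4.23 grasp [554.  117.7 202. ] rot [ 1.7991e+02 -6.0000e-02  7.6800e+01] w 90.9 F [-0.7  0.3  0.8]
travel m [-0.0006  0.0015  0.071 ]
twist rad -0.0001
```

View pics/w2.png

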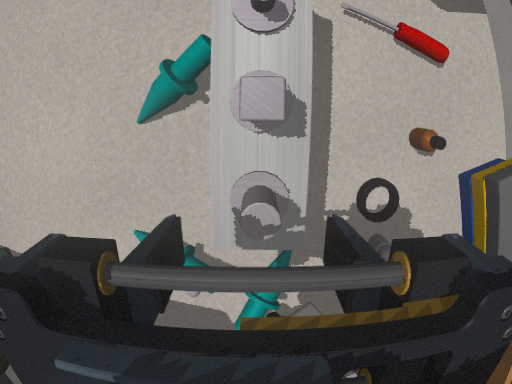

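Wanted plug straight ahead: collar about (260,202), head-top disc about (262,214). Quick check of those two, then down.

Run:
```python
from h import *
f=env.grab_frame("wrist")
im=f["frame"];cv2.imwrite("pics/w2c.png",cv2.resize(cv2.cvtColor(im[150:260,200:330],cv2.COLOR_RGB2BGR),None,fx=5,fy=5,interpolation=cv2.INTER_CUBIC))
for uv,z in[((260.5,202),106),((262,214),156)]:print(atz(f,uv,z,True))
def px(p):
    K=np.array(f["intrinsics"]);T=np.array(f["extrinsics"]);q=T[:3,:3].T@(np.array(p)-T[:3,3]);th=np.arctan2(np.hypot(q[0],q[1]),q[2]);r=np.hypot(q[0],q[1]);return (K[0,2]+K[0,0]*th*q[0]/r,K[1,2]+K[1,1]*th*q[1]/r)
# predicted outlines for (555.5,117)
for rad,z in[(26,106),(15,156)]:
    o=np.array([px((555.5+rad*np.cos(a),117+rad*np.sin(a),z)) for a in np.linspace(0,6.283,60)]);print(rad,o.min(0).round(1),o.max(0).round(1))
```

```text
[560.17434768 117.95765864 106.        ]
[561.55358466 124.72813751 156.        ]
26 [225.9 175.1] [285.1 231.5]
15 [235.2 205.8] [277.  244.5]
```

View pics/w2c.png

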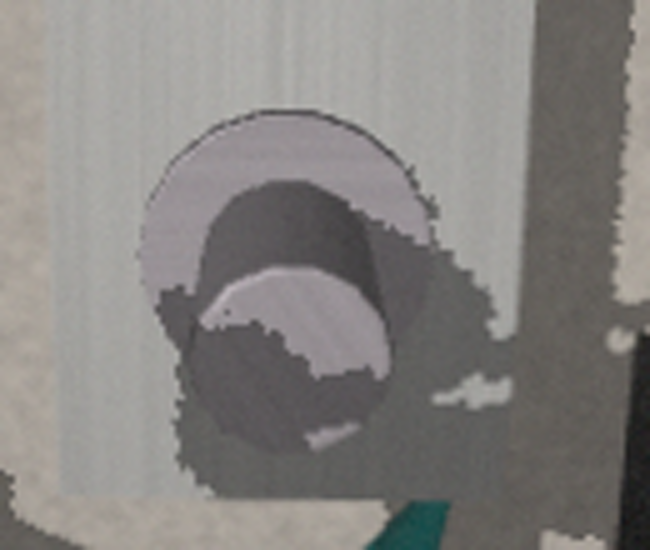

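Head disc measured at u 237.6–278.2, v 203.4–241, about 2 px right and 3 px up of the prediction. The corrected axis is (557.3, 118.7).

Run:
```python
from h import *
go([557.3,118.7,131],-13.2)
```

```text
t 4.28 grasp [554.1 117.7 202.2] rot [ 1.7988e+02 -7.0000e-02  7.6790e+01] w 91.0 F [-0.2 -0.2 -0.2]
travel m [0.0016 0.0027 0.0712]
twist rad -0.0002
```

```bash
H="python3 -m handwheel"
$H '[{"gripper":100,"travel":[0.0016,0.0027,0],"twist":0},{"gripper":100,"travel":[0,0,0.024],"twist":0},{"gripper":100,"travel":[0,0,0.024],"twist":0},{"gripper":100,"travel":[0,0,0.023],"twist":0},{"gripper":100,"travel":[0,0,0],"twist":0}]'
for i in 1 2; do $H '[{"gripper":0,"travel":[0,0,0],"twist":0},{"gripper":0,"travel":[0,0,0],"twist":0},{"gripper":0,"travel":[0,0,0],"twist":0},{"gripper":0,"travel":[0,0,0],"twist":0},{"gripper":0,"travel":[0,0,0],"twist":0}]' 45;done
```

```text
time_s: 4.7
ee_pos: [555.4, 118.1, 298.2]
ee_rot: [-179.6, 0.2, 76.8]
force: [-1.5, -0.4, -0.3]
gripper_width: 91.3
time_s: 5.12
ee_pos: [557.0, 118.0, 303.0]
ee_rot: [179.9, -0.1, 76.7]
force: [-0.3, 0.3, 0.4]
gripper_width: 61.0
time_s: 5.53
ee_pos: [556.9, 117.9, 301.8]
ee_rot: [180.0, -0.0, 76.7]
force: [0.6, -0.3, -0.2]
gripper_width: 29.6
```

```bash
H="python3 -m handwheel"
$H '[{"gripper":0,"travel":[0,0,-0.005],"twist":0},{"gripper":0,"travel":[0,0,-0.015],"twist":0},{"gripper":0,"travel":[0,0,-0.03],"twist":0},{"gripper":0,"travel":[0,0,-0.035],"twist":0},{"gripper":0,"travel":[0,0,-0.035],"twist":0}]'
$H '[{"gripper":0,"travel":[0,0,-0.03],"twist":0},{"gripper":0,"travel":[0,0,0],"twist":0},{"gripper":0,"travel":[0,0,0],"twist":0}]'
python3 - <<'E'
from h import *
go([543,-245,281],-13.2)
E
```

```text
time_s: 5.95
ee_pos: [556.2, 117.9, 421.7]
ee_rot: [-179.8, 0.1, 76.7]
force: [0.8, 1.2, -5.0]
gripper_width: 29.7
time_s: 6.2
ee_pos: [556.5, 117.9, 452.6]
ee_rot: [179.9, -0.1, 76.7]
force: [-0.1, -0.9, -4.9]
gripper_width: 29.3
t 6.2 grasp [556.9 118.  280.6] rot [ 1.7989e+02 -6.0000e-02  7.6710e+01] w 29.3 F [-0.1 -0.9 -4.9]
travel m [-0.3565  0.0699 -0.0007]
twist rad -0.0016
```

```bash
H="python3 -m handwheel"
for i in 1 2; do $H '[{"gripper":0,"travel":[-0.0297,0.0058,0],"twist":0},{"gripper":0,"travel":[-0.0297,0.0058,0],"twist":0},{"gripper":0,"travel":[-0.0297,0.0058,0],"twist":0},{"gripper":0,"travel":[-0.0297,0.0058,0],"twist":0},{"gripper":0,"travel":[-0.0297,0.0058,0],"twist":0}]'>/dev/null;done
$H '[{"gripper":0,"travel":[-0.0297,0.0058,0],"twist":0},{"gripper":0,"travel":[-0.0297,0.0058,0],"twist":0},{"gripper":0,"travel":[0,0,0],"twist":0},{"gripper":0,"travel":[0,0,0],"twist":0},{"gripper":0,"travel":[0,0,0],"twist":0}]'
python3 - <<'E'
from h import *
f=env.grab_frame("wrist");save(f,"w3.png")
for t,z in[("stage",96),("bore",84)]:
    for p in env.pinpoint("wrist",t)[:2]:print(t,p,atz(f,p["uv"],z,True))
go([559,-180,281],-13.2)
a=cv2.imread("pics/w3.png")
u=env.pinpoint("wrist","bore")[0]["uv"];x0,y0=int(u[0])-60,max(0,int(u[1])-50);print(x0,y0)
c=cv2.resize(a[y0:y0+100,x0:x0+120],None,fx=5,fy=5,interpolation=cv2.INTER_CUBIC);cv2.imwrite("pics/w3c.png",c)
E
```

```text
time_s: 7.45
ee_pos: [542.2, -244.7, 449.0]
ee_rot: [-179.7, -0.1, 76.7]
force: [-0.1, 0.1, -3.6]
gripper_width: 29.6
stage {'uv': [251.9, 119.7], 'confidence': 0.77} [ 554.63997613 -175.02916739   96.        ]
bore {'uv': [257.8, 122.3], 'confidence': 0.84} [ 560.33858673 -179.82011505   84.        ]
t 7.6 grasp [ 542.3 -243.7  278.8] rot [-1.7989e+02 -4.0000e-02  7.6780e+01] w 29.6 F [ 0.8 -0.7 -4.3]
travel m [ 0.0658  0.0017 -0.0021]
twist rad -0.0003
197 72
```

View pics/w3c.png

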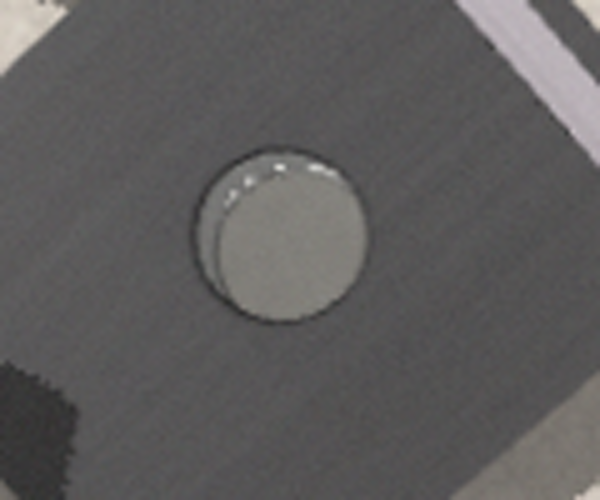

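View pics/w3.png

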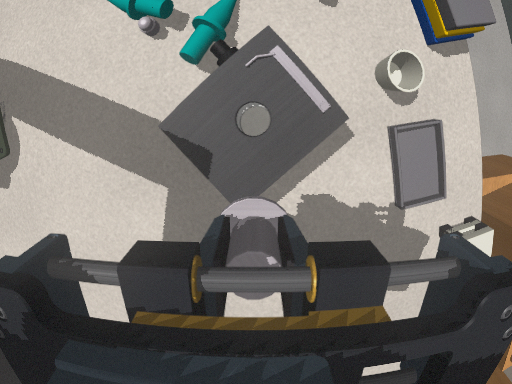

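Hole outline centre is at (253,119) and the bore rim, visible at upper left, gives a centre of about (257.3,122.6). That puts the bore at about (559.5,-180.3), agreeing with the fixed cameras' (559,-180), and the stage offset is about 7 mm, within the stated range. The held plug's collar spans u 221–289 with its top at v 197; I'll check how it sits in the grip.

```bash
cat >> h.py <<'E'
def px(f,p,fish=True):
    K=np.array(f["intrinsics"]);T=np.array(f["extrinsics"]);q=T[:3,:3].T@(np.array(p)-T[:3,3]);r=np.hypot(q[0],q[1]);th=np.arctan2(r,q[2]) if fish else r/q[2];return (K[0,2]+K[0,0]*th*q[0]/r,K[1,2]+K[1,1]*th*q[1]/r)
E
python3 - <<'E'
from h import *
f=env.grab_frame("wrist")
s=env.state();R=Ro.from_euler("xyz",s["ee_rot"],degrees=True).as_matrix()
T=np.array(f["extrinsics"]);print("cam in tool",np.round(R.T@(T[:3,3]-s["ee_pos"]),1))
for dx in(-2,0,2):
  for dz in(0,2):
    c=s["ee_pos"]+R@np.array([dx,0,172+25+dz])
    o=np.array([px(f,c+R@np.array([26*np.cos(a),26*np.sin(a),0])) for a in np.linspace(0,6.283,90)]);print(dx,dz,o.min(0).round(1),o.max(0).round(1))
for u in[(253.1,119.3)]:print("stage",atz(f,u,96,True))
print("bore",atz(f,(257.3,122.6),84,True))
im=cv2.cvtColor(f["frame"],cv2.COLOR_RGB2BGR);cv2.imwrite("pics/w4c.png",cv2.resize(im[185:305,195:315],None,fx=5,fy=5,interpolation=cv2.INTER_CUBIC))
go([558.9,-181,281])
E
```

```text
cam in tool [80.2 -0.5 20.8]
-2 0 [214.6 202.5] [294.  274.4]
-2 2 [214.9 201.5] [293.6 272.9]
0 0 [214.4 199.4] [294.1 271.9]
0 2 [214.8 198.5] [293.7 270.5]
2 0 [214.3 196.3] [294.3 269.5]
2 2 [214.6 195.4] [293.9 268. ]
stage [ 557.54357856 -174.89042305   96.        ]
bore [ 561.28530768 -180.06993095   84.        ]
t 7.7 grasp [ 542.5 -243.9  279.5] rot [-1.7997e+02 -2.0000e-02  7.6790e+01] w 29.1 F [-0.2  0.7 -4.7]
travel m [ 0.0649  0.0016 -0.0015]
```

View pics/w4c.png

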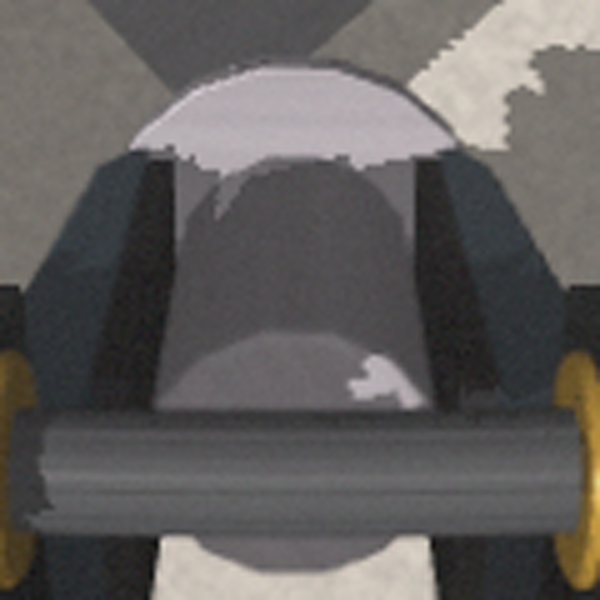

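Collar top is at v 198 and it is symmetric about u 254.2, so the plug sits 0.9 mm along +tool x and is centred between the jaws. Moving over the bore, to stop with the tip just above the stage.

```bash
H="python3 -m handwheel"
$H '[{"gripper":0,"travel":[0.022,0.0008,0],"twist":0},{"gripper":0,"travel":[0.022,0.0008,0],"twist":0},{"gripper":0,"travel":[0.021,0.0009,0],"twist":0},{"gripper":0,"travel":[0,0,0.02],"twist":0},{"gripper":0,"travel":[0,0,0.02],"twist":0}]'>/dev/null
$H '[{"gripper":0,"travel":[0,0,0.02],"twist":0},{"gripper":0,"travel":[0,0,0],"twist":0},{"gripper":0,"travel":[0,0,0],"twist":0},{"gripper":0,"travel":[0,0,0],"twist":0}]'
python3 - <<'E'
from h import *
S=env.grab_frame("scene");T=env.grab_frame("top")
save(S,"s5.png")
pr=[env.pinpoint(c,"plug_grip") for c in("scene","top")]
go([559.7,-181.0,212])
s=env.state();R=Ro.from_euler("xyz",s["ee_rot"],degrees=True).as_matrix();g=s["ee_pos"]+R@[0.9,0,172];tip=g+R[:,2]*108
print("tip",tip.round(1))
for f,n in((S,"scene"),(T,"top")): print(n,"pred grip",np.round(px(f,g,False),1),"tip",np.round(px(f,tip,False),1),"stage",np.round(px(f,(556.3,-174.5,96),False),1),"bore",np.round(px(f,(559.9,-180.1,84),False),1))
for p in pr: print([(np.round(q["uv"],1),q["confidence"]) for q in p[:4]])
a=cv2.imread("pics/s5.png");u=px(S,tip,False);x,y=int(u[0])-60,int(u[1])-75;print(x,y)
cv2.imwrite("pics/s5c.png",cv2.resize(a[y:y+120,x:x+130],None,fx=5,fy=5,interpolation=cv2.INTER_CUBIC))
E
```

```text
time_s: 8.45
ee_pos: [560.3, -182.1, 393.1]
ee_rot: [179.9, 0.0, 76.7]
force: [0.0, -0.5, -4.1]
gripper_width: 29.1
t 8.65 grasp [ 560.5 -182.5  221.1] rot [1.7985e+02 1.0000e-02 7.6700e+01] w 29.6 F [-0.3  0.4 -4.2]
travel m [ 0.0012 -0.0011  0.0091]
tip [ 561.  -181.7  113.1]
scene pred grip [140.7 218.8] tip [152.9 258.6] stage [157.4 260.4] bore [156.4 267.1]
top pred grip [389.6 160.3] tip [370.4 176.3] stage [364.3 180.7] bore [365.4 180.4]
[(array([231.8, 204.3]), 0.85), (array([208.7, 239. ]), 0.72)]
[(array([304.9, 207.1]), 0.95), (array([265.7, 233. ]), 0.9), (array([152.9, 199. ]), 0.86)]
92 183
```

View pics/s5c.png

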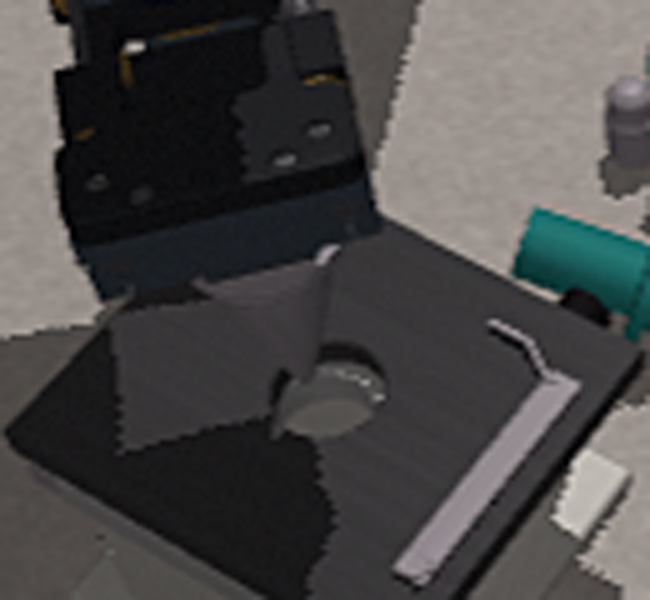

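Tip seen at about (151.4,259), as predicted, and the hole is about (158,261) as expected. Small correction, then down in steps while watching the force.

```bash
H="python3 -m handwheel"
$H '[{"gripper":0,"travel":[0.0012,-0.001,0],"twist":0},{"gripper":0,"travel":[0,0,0.012],"twist":0},{"gripper":0,"travel":[0,0,0.012],"twist":0},{"gripper":0,"travel":[0,0,0.01],"twist":0},{"gripper":0,"travel":[0,0,0],"twist":0}]' 
$H '[{"gripper":0,"travel":[0,0,0.008],"twist":0},{"gripper":0,"travel":[0,0,0.008],"twist":0},{"gripper":0,"travel":[0,0,0],"twist":0}]'
$H '[{"gripper":0,"travel":[0,0,0],"twist":0}]'
python3 -c "
from h import *
go([559.7,-181,127])"
```

```text
time_s: 9.07
ee_pos: [558.6, -180.6, 355.6]
ee_rot: [-179.7, -0.0, 76.7]
force: [-0.1, 0.8, -4.6]
gripper_width: 29.5
time_s: 9.32
ee_pos: [558.8, -180.7, 340.1]
ee_rot: [-179.8, -0.0, 76.7]
force: [0.2, -0.3, -5.0]
gripper_width: 29.1
time_s: 9.4
ee_pos: [559.1, -180.8, 341.3]
ee_rot: [-179.9, -0.0, 76.7]
force: [-0.9, 0.2, -4.7]
gripper_width: 29.3
t 9.4 grasp [ 559.  -180.7  169.3] rot [-1.7994e+02 -1.0000e-02  7.6710e+01] w 29.3 F [-0.9  0.2 -4.7]
travel m [-0.0001  0.0008  0.0423]
```

```bash
H="python3 -m handwheel"
for i in 1 2 3; do $H '[{"gripper":0,"travel":[0,0,0.004],"twist":0},{"gripper":0,"travel":[0,0,0.004],"twist":0},{"gripper":0,"travel":[0,0,0],"twist":0},{"gripper":0,"travel":[0,0,0],"twist":0}]' | grep -E "pos|force|rot"; done
```

```text
ee_pos: [559.1, -180.7, 333.4]
ee_rot: [-179.9, -0.0, 76.7]
force: [-0.7, 0.5, -5.0]
ee_pos: [559.0, -180.5, 325.1]
ee_rot: [-179.9, -0.0, 76.7]
force: [-0.9, 2.4, -5.3]
ee_pos: [559.1, -180.9, 316.9]
ee_rot: [-179.9, 0.0, 76.7]
force: [-1.1, 1.8, -5.8]
```

```bash
H="python3 -m handwheel"
for i in 1 2 3; do $H '[{"gripper":0,"travel":[0,0,0.002],"twist":0},{"gripper":0,"travel":[0,0,0.002],"twist":0},{"gripper":0,"travel":[0,0,0],"twist":0},{"gripper":0,"travel":[0,0,0],"twist":0}]' | grep -E "pos|force|rot"; done
```

```text
ee_pos: [559.1, -180.8, 313.4]
ee_rot: [-180.0, -0.0, 76.7]
force: [-1.5, 1.4, -5.5]
ee_pos: [559.2, -180.8, 309.4]
ee_rot: [-180.0, -0.0, 76.7]
force: [-1.7, 1.5, -4.7]
ee_pos: [559.2, -180.8, 305.4]
ee_rot: [-180.0, 0.0, 76.7]
force: [-0.4, 1.3, -5.4]
```

```bash
H="python3 -m handwheel"
$H '[{"gripper":0,"travel":[0,0,0.0025],"twist":0},{"gripper":0,"travel":[0,0,0.002],"twist":0},{"gripper":0,"travel":[0,0,0],"twist":0},{"gripper":0,"travel":[0,0,0],"twist":0}]' | grep -E "pos|force|rot"
for i in 1 2 3; do $H '[{"gripper":0,"travel":[0,0,0.001],"twist":0},{"gripper":0,"travel":[0,0,0],"twist":0},{"gripper":0,"travel":[0,0,0],"twist":0}]' | grep -E "pos|force|rot"; done
```

```text
ee_pos: [559.2, -180.9, 300.9]
ee_rot: [-180.0, 0.0, 76.7]
force: [-0.4, 0.8, -5.3]
ee_pos: [559.2, -180.8, 300.2]
ee_rot: [180.0, -0.0, 76.7]
force: [-0.6, 1.3, -4.9]
ee_pos: [559.2, -180.8, 299.2]
ee_rot: [180.0, -0.0, 76.7]
force: [-1.6, 1.1, -4.4]
ee_pos: [559.2, -180.8, 298.2]
ee_rot: [180.0, -0.0, 76.7]
force: [-1.4, 0.6, -3.3]
```

```bash
H="python3 -m handwheel"
for i in 1 2; do $H '[{"gripper":0,"travel":[0,0,0.001],"twist":0},{"gripper":0,"travel":[0,0,0],"twist":0},{"gripper":0,"travel":[0,0,0],"twist":0}]' | grep -E "pos|force|rot"; done
```

```text
ee_pos: [559.2, -180.8, 297.8]
ee_rot: [180.0, 0.0, 76.7]
force: [-2.1, 1.0, 2.1]
ee_pos: [559.2, -181.0, 297.7]
ee_rot: [179.9, 0.0, 76.7]
force: [-2.4, 0.8, 6.1]
```

Seated: the collar is on the stage with about 11 N of added load, at the expected height. Releasing and lifting clear.

```bash
H="python3 -m handwheel"
$H '[{"gripper":60,"travel":[0,0,0],"twist":0},{"gripper":60,"travel":[0,0,0],"twist":0},{"gripper":60,"travel":[0,0,0],"twist":0},{"gripper":60,"travel":[0,0,0],"twist":0},{"gripper":60,"travel":[0,0,0],"twist":0}]' | grep -E "width|force"
$H '[{"gripper":60,"travel":[0,0,0],"twist":0},{"gripper":60,"travel":[0,0,-0.01],"twist":0},{"gripper":60,"travel":[0,0,-0.02],"twist":0},{"gripper":60,"travel":[0,0,-0.035],"twist":0},{"gripper":60,"travel":[0,0,-0.035],"twist":0}]'| grep -E "width|force|pos"
$H '[{"gripper":60,"travel":[-0.02,0,-0.03],"twist":0},{"gripper":60,"travel":[-0.03,0,-0.02],"twist":0},{"gripper":60,"travel":[-0.03,0,0],"twist":0},{"gripper":60,"travel":[0,0,0],"twist":0},{"gripper":60,"travel":[0,0,0],"twist":0}]'
python3 - <<'E'
from h import *
S=env.grab_frame("scene");W=env.grab_frame("wrist")
b=(559.9,-180.1)
ps=min(env.pinpoint("scene","plug_grip"),key=lambda p:abs(p["uv"][0]-px(S,(*b,127),False)[0]))
print("scene",ps,atz(S,ps["uv"],127),"pred",px(S,(*b,127),False))
for p in env.pinpoint("wrist","plug_grip")[:3]:print("wrist",p,atz(W,p["uv"],127,True))
for p in env.pinpoint("wrist","stage")[:1]:print("stage",p,atz(W,p["uv"],96,True))
a=cv2.cvtColor(S["frame"],cv2.COLOR_RGB2BGR)[190:320,80:240];w=cv2.cvtColor(W["frame"],cv2.COLOR_RGB2BGR)[20:220,150:350]
cv2.imwrite("pics/end.png",np.hstack([cv2.resize(a,(480,390),interpolation=3),cv2.resize(w,(390,390),interpolation=3)])[:,:800] if 0 else np.hstack([cv2.resize(a,(440,358),interpolation=3),cv2.resize(w,(358,358),interpolation=3)]))
E
```

```text
force: [0.2, -0.6, -0.2]
gripper_width: 54.6
ee_pos: [558.9, -180.7, 397.1]
force: [0.4, -0.5, 0.3]
gripper_width: 54.8
time_s: 14.23
ee_pos: [540.3, -259.7, 447.0]
ee_rot: [179.9, -0.0, 76.6]
force: [-0.1, 0.4, -0.8]
gripper_width: 54.6
scene {'uv': [152.7, 253.4], 'confidence': 0.71} [ 560.98180877 -179.50940796  127.        ] pred (np.float64(152.12201213069488), np.float64(253.08964901243138))
wrist {'uv': [196.5, 31.6], 'confidence': 0.97} [522.34417443 -86.09282322 127.        ]
wrist {'uv': [252.8, 107.7], 'confidence': 0.66} [ 558.68319433 -177.46720358  127.        ]
```

View pics/end.png

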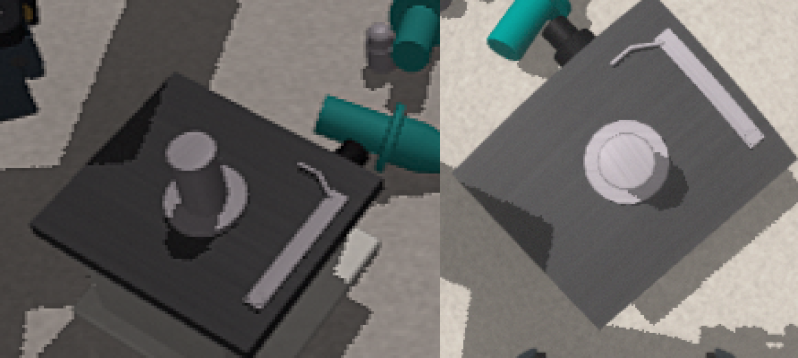

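The plug stands upright with its collar flat on the stage. Head is at scene (152.7,253.4) against a predicted (152.1,253.1), and the gripper is clear. Handing in.

```bash
python3 -c "
from workcell import env
print(env.job_done())"
```

```text
the job is handed in; nothing more can be done
None
```

The tapered plug is standing in the stage and bore with its collar flat on the stage. I handed the job in at about 14.5 s of the 48 s allowed; no verdict was reported.

**What I did:** I picked the bare-steel tapered plug from the end place of the rack and left the turquoise look-alikes and the two straight plugs alone. I carried it over the bore and lowered it in small steps. The side force stayed under about 3 N while the taper pulled the stage across. I pressed until the load rose by about 11 N, then released and lifted clear. By my measurements the fingers stayed about 10 mm above the stage.

**Last checks:**
- **Height:** the collar met the stage within about 1.5 mm of the height the given sizes predict.
- **Position:** the scene camera puts the plug about 1.2 mm from my measured bore axis. The wrist camera puts it about 2.9 mm off. Both are inside the 8 mm allowed, but they differ from each other by about 3 mm.
- **Upright:** the final pictures show the plug standing straight with the gripper clear.
- **Stage alignment:** I did not measure this directly, because the wrist camera's stage detection returned nothing in the last picture. It follows from the fit: the full-width shank is home in both holes, which should leave the stage within about 3 mm of the bore's axis.

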